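# Stack two pharmacy orders on their trays

## Task

Make up the two medicine orders from the five cartons lying on the bench, each as one neat stack in the middle of its tray: on the blue tray the brown carton at the bottom, the red carton on it and the small lime-green carton on top; on the yellow tray the white carton at the bottom and the purple carton on top. All cartons lie right way up, as they start, with their long sides along the tray's long sides. Leave the two amber bottles standing where they are.

Things in the scene. Friction and masses are not known exactly. Their poses are not given: they have to be found in the camera images.
- brown_center (a point): plain brown cardboard shipping carton with a pale tape strip along its top and a small white label; a rigid closed box 110 mm long (its x), 64 mm wide (its y), 55 mm high (its z, upward). This point is its centre, 27.5 mm above its underside. Loose; starts upright on the table.
- red_center (a point): red medicine carton with a white band round its sides and a white stripe across its top; a rigid closed box 100 mm long (its x), 60 mm wide (its y), 46 mm high (its z, upward). This point is its centre, 23 mm above its underside. Loose; starts upright on the table.
- green_center (a point): small lime-green medicine carton, the smallest of the five; a rigid closed box 76 mm long (its x), 48 mm wide (its y), 44 mm high (its z, upward). This point is its centre, 22 mm above its underside. Loose; starts upright on the table.
- white_center (a point): white medicine carton with a pale blue band round its sides and a narrow navy stripe across its top; a rigid closed box 106 mm long (its x), 62 mm wide (its y), 50 mm high (its z, upward). This point is its centre, 25 mm above its underside. Loose; starts upright on the table.
- purple_center (a point): dark purple medicine carton with a teal band round its sides and a teal stripe across its top; a rigid closed box 88 mm long (its x), 54 mm wide (its y), 44 mm high (its z, upward). This point is its centre, 22 mm above its underside. Loose; starts upright on the table.
- blue_tray_floor (a point): blue plastic order tray, fixed to the table, 200 mm long (its x) by 165 mm wide (its y); flat floor 8 mm thick, with a 5 mm wide lip all round that stands 6 mm above the floor (14 mm above the table). This point is the centre of the floor's upper face, 8 mm above the table; z up.
- yellow_tray_floor (a point): yellow plastic order tray, fixed to the table, 200 mm long (its x) by 165 mm wide (its y); flat floor 8 mm thick, with a 5 mm wide lip all round that stands 6 mm above the floor (14 mm above the table). This point is the centre of the floor's upper face, 8 mm above the table; z up.
- bottle_left_center (a point): small amber glass bottle with a white cap, 36 mm across, 75 mm high, standing loose on the table towards its far side, the left one seen from the robot (left is +y). This point is its centre, half-way up. To be left alone.
- bottle_right_center (a point): small amber glass bottle with a white cap, 36 mm across, 75 mm high, standing loose on the table towards its far side, the right one seen from the robot (right is -y). This point is its centre, half-way up. To be left alone.
There are look-alikes about, which are no part of the job. Of the things that look like the part that bears brown_center, the smaller one is meant.

How it is judged:
By the outcome, as a careful person would: the job done as asked, in the order asked, and still so for the second after the job is handed in, with the robot touching nothing.
It also fails if it takes over 128 s, if anything falls off the work surface, if the arm or the gripper's body presses on something with over 40 N, if the wrist force passes 120 N, or if a joint passes its speed limit or range.

## Robot

A 6-joint arm with a two-finger parallel gripper is mounted at the origin on the work surface. World frame = base frame: x ahead of the robot, y to its left, z up, the work surface at z = 0. Lengths are in m, angles in degrees, forces in N, time in s.
With the tool pointing down it reaches from about 0.375 to 0.9 m from the base axis. Payload 3.1 kg.
Tool frame: the origin (TCP) lies at the very end of the fingers, on their centre line; the grasp point (between the pads) lies behind it (bot.grip_depth is the z of the grasp point in the tool frame, in m); z points along the fingers, y is the direction in which the jaws open and shut (so a half turn about z gives the same grasp; the last joint's range is limited). The gripper opens to 87 mm and grips with 3 to 60 N. Pads are 19 mm wide; open, the fingers measure 117 mm over their backs; the gripper's body (75 mm by 190 mm) begins 51 mm behind the grasp point.
Start: joints at [53.256, 30.224, 82.088, -0, 67.689, -10.227], TCP at [0.279, 0.559, 0.223] pointing down, gripper open.
Joint ranges: [-176.69, 176.69], [-43.24, 126.21], [12.49, 139.97], [-82, 262], [0, 151.66], [-163.58, 163.58]. Speed limits (degrees/s): [159.86, 159.86, 180, 180, 180, 180].

## Interface

Orientations are given as a 3x3 rotation matrix whose columns are the frame's x, y, z axes.
In Python, from rig import bot, vision gives the robot as it stands. The module is installed in compiled form; this text tells all that it offers.
- The arm moves only by the shell command python3 -m jog 'ROWS'. ROWS is JSON, a list of rows, each a list of 3 entries, a list of its own where there are three numbers: the shift along the tool's x, y, z in mm, then the turn, a rotation vector about the tool's x, y, z in degrees, then the closure, from 0 (fully open) to 1 (shut). In form: [[[dx, dy, dz], [wx, wy, wz], fingers], ...]. A call has 1 to 12 rows; each row is the pose to reach, as a shift and turn from the pose commanded when the call began, along the tool's axes at that moment; what a row does not reach only later rows make up. A row lasts 1/12 s, in which the tool goes at most 41.7 mm and 7.16 degrees, less where a joint would pass 70% of its speed; a pose out of reach is approached as far as the arm can. A call with a gripper value outside its range is refused whole. The fingers move at their own pace and stop on an object; the grip force is fixed at half the most. Time passes only in rows, so rows that repeat a pose let the fingers close. It gives the time, the measured TCP pose, the force and the opening at its end, in the units of the state.
- bot.read_state(): the state, without advancing time (a new reading comes with each control period).
- vision.capture(name): name is "side" or "top"; returns the picture (480x640x3 uint8, red, green, blue); there is no depth.
- vision.camera_info(name): a dict with "intrinsics" (3x3 intrinsics, pixels), "dist" ([k1, k2, p1, p2, k3] as OpenCV has them; the pictures are not rectified), "camera_from_world" (4x4, takes a point from world to camera coordinates). Camera axes: x right, y up, looking along -z (the intrinsics and any distortion apply to the point x, -y, -z); pixel columns grow to the right and rows downward; lengths in m; the calibration is good to about 2 mm. A picture is of the moment at which its call begins. camera_info takes no time and is no camera call.
- bot.hand_in(): hands the job in, once; it reports no verdict.
The state is a dict: "time_s": time; "joint_positions": joint angles; "qvel": joint speeds; "tau": joint torques, N m; "position": TCP position; "tcp_rot": TCP orientation; "force": force on the tool from outside, world axes, zero at the start; "moment": the same for the moment, N m; "opening": opening from 0.0 (shut) to 1.0 (fully open).
Only numpy, scipy, OpenCV 4.12 (cv2) and the standard library are available. Lean on these libraries where they do the work, as an engineer would, in place of code of your own. Each camera call takes 0.05 s, during which the arm holds its last target. There are 200 camera calls.

## Working session

There is one attempt and no reset: what is moved stays moved. The work goes in short steps, Python scripts to look and compute and a shell command to move; the robot and the scene stay as the last step left them, time stands still between calls to the robot, and variables do not carry over. Pictures are saved under pics/ and viewed, about 12 in all and at most 16, crops included, and the job is handed in when it is done.

```bash
mkdir -p pics
python3 - <<'E'
from rig import bot, vision
import cv2, numpy as np
for n in ("top","side"):
    cv2.imwrite(f"pics/{n}0.png", vision.capture(n)[:,:,::-1])
    i=vision.camera_info(n); print(n,np.round(i["intrinsics"],1).tolist(),np.round(i["dist"],3),np.round(i["camera_from_world"],3).tolist())
print(bot.grip_depth); print(bot.read_state())
E
```

```text
top [[563.9, 0.0, 315.8], [0.0, 563.9, 227.5], [0.0, 0.0, 1.0]] [-0.005  0.     0.     0.     0.   ] [[-0.006, -1.0, 0.021, -0.014], [0.984, -0.002, 0.181, -0.473], [-0.18, 0.022, 0.983, -1.278], [0.0, 0.0, 0.0, 1.0]]
side [[486.3, 0.0, 315.6], [0.0, 486.3, 246.0], [0.0, 0.0, 1.0]] [-0.017  0.     0.     0.     0.   ] [[0.979, -0.202, -0.013, -0.449], [0.156, 0.713, 0.683, -0.11], [-0.129, -0.671, 0.73, -1.045], [0.0, 0.0, 0.0, 1.0]]
-0.0187
{'time_s': 0.1, 'joint_positions': array([ 5.32569896e+01,  3.02737088e+01,  8.21489818e+01, -7.14975145e-04,
        6.76889462e+01, -1.02269408e+01]), 'qvel': array([ 0.03218264, -0.00675502, -0.15222039,  0.06916872, -0.01740238,
        0.02853179]), 'tau': array([ 2.59441840e-04, -4.40982842e+01, -1.77152646e+01,  6.36080280e-02,
        5.33495634e-02, -3.53501889e-05]), 'position': array([0.27860476, 0.55873443, 0.22166909]), 'tcp_rot': array([[-8.94811109e-01,  4.46443436e-01, -1.15635135e-03],
       [ 4.46444808e-01,  8.94809797e-01, -1.56823418e-03],
       [ 3.34586658e-04, -1.91952042e-03, -9.99998102e-01]]), 'force': array([-0.63732516,  0.13624533, -0.17567572]), 'moment': array([-0.03357512,  0.04999876,  0.0022158 ]), 'opening': 0.9994646940549206}
```

View pics/top0.png

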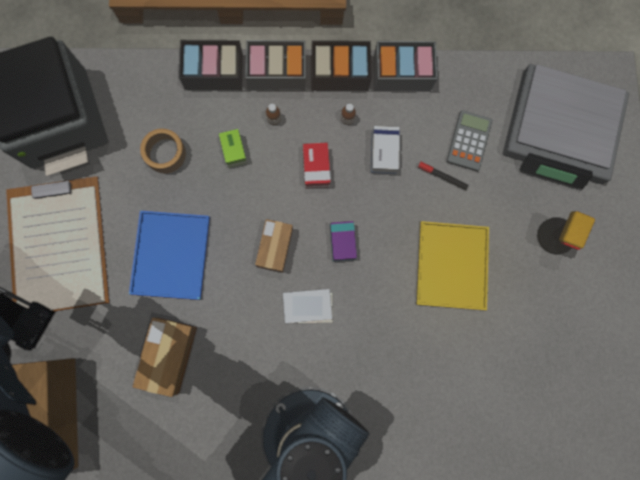

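View pics/side0.png

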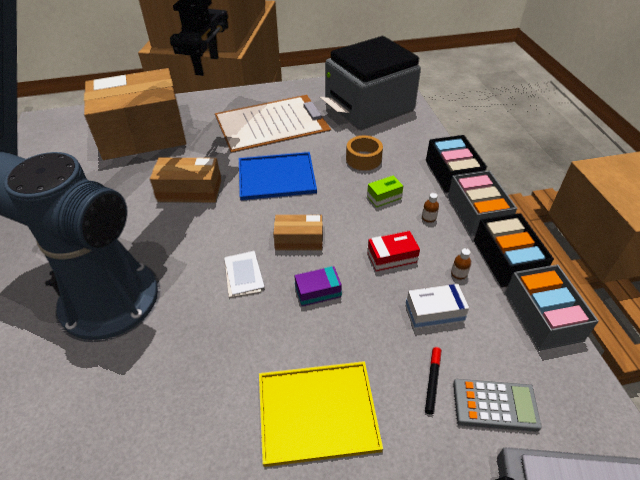

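Top view: image up is +x and left is +y. Brown small (274,246), red (317,164), green (232,148), white (386,150), purple (343,242); trays blue (171,256) and yellow (454,265); bottles (273,113) and (349,113). The side view agrees. The larger brown box at (165,357) is the decoy.

Next I fit the box models to the silhouettes in both views.

```bash
cat > lib.py <<'E'
import numpy as np, cv2
from rig import bot, vision
from scipy.optimize import minimize
from scipy.spatial.transform import Rotation as R
DIM=dict(brown=(.110,.064,.055),red=(.1,.06,.046),green=(.076,.048,.044),white=(.106,.062,.05),purple=(.088,.054,.044),blue=(.2,.165,.014),yellow=(.2,.165,.014))
INFO={n:vision.camera_info(n) for n in("top","side")}
def proj(n,P):
    i=INFO[n]; T=np.diag([1,-1,-1,1])@np.array(i["camera_from_world"])
    return cv2.projectPoints(np.asarray(P,float),cv2.Rodrigues(T[:3,:3])[0],T[:3,3],np.array(i["intrinsics"]),np.array(i["dist"]))[0][:,0]
def unproj(n,uv,z):
    f=lambda p:np.sum((proj(n,[[p[0],p[1],z]])[0]-uv)**2)
    return minimize(f,[.5,0],method="Nelder-Mead",options=dict(xatol=1e-5,fatol=1e-6)).x
def corners(name,p,z0):
    l,w,h=DIM[name];c,s=np.cos(p[2]),np.sin(p[2])
    return np.array([[p[0]+c*a-s*b,p[1]+s*a+c*b,z0+k] for k in(0,h) for a,b in((l/2,w/2),(l/2,-w/2),(-l/2,-w/2),(-l/2,w/2))])
S=8
def render(n,name,p,z0,off):
    m=np.zeros((160*S,160*S),np.uint8)
    h=cv2.convexHull(((proj(n,corners(name,p,z0))-off+.5)*S).astype(np.float32))
    cv2.fillPoly(m,[np.round(h).astype(int)],255); return cv2.resize(m,(160,160),interpolation=cv2.INTER_AREA)/255.
def mask(n,name,img,uv):
    off=np.round(uv).astype(int)-80
    pad=cv2.copyMakeBorder(img,160,160,160,160,cv2.BORDER_REPLICATE)[off[1]+160:off[1]+320,off[0]+160:off[0]+320]
    hsv=cv2.cvtColor(pad,cv2.COLOR_RGB2HSV)
    m=((hsv[...,1]>70)&(hsv[...,2]>30)|(hsv[...,2]>150)).astype(np.uint8)
    m=cv2.morphologyEx(m,cv2.MORPH_CLOSE,np.ones((3,3)))
    _,lab,st,c=cv2.connectedComponentsWithStats(m)
    k=1+np.argmin(np.linalg.norm(c[1:]-80,axis=1)+1e4*(st[1:,4]<100))
    cs,_=cv2.findContours((lab==k).astype(np.uint8),0,1)
    o=np.zeros((160,160),np.uint8);cv2.fillPoly(o,[cv2.convexHull(np.vstack(cs))],1)
    return o.astype(float),off
def fit(name,uvs,imgs,z0=0,p0=None):
    """uvs: {cam: approx pixel}"""
    M={n:mask(n,name,imgs[n],np.array(uv)) for n,uv in uvs.items()}
    if p0 is None: p0=[*unproj(*[(n,uv) for n,uv in uvs.items()][0],z0+DIM[name][2]/2),0]
    f=lambda p:sum(np.abs(render(n,name,p,z0,o)-m).sum()/m.sum() for n,(m,o) in M.items())
    best=min((minimize(f,[p0[0],p0[1],p0[2]+d],method="Nelder-Mead",options=dict(initial_simplex=np.array([p0[0],p0[1],p0[2]+d])+np.array([[0,0,0],[.01,0,0],[0,.01,0],[0,0,.15]]),xatol=1e-5,fatol=1e-6)) for d in(-.2,0,.2)),key=lambda r:r.fun)
    return best.x,best.fun
def to(x,y,z,yaw):
    """jog shift/turn from the present pose to TCP x,y,z with tool y along world angle yaw+90deg, tool down"""
    s=bot.read_state(); Rc=s["tcp_rot"]
    c,sn=np.cos(yaw),np.sin(yaw)
    best=None
    for g in(1,-1):
        Y=g*np.array([-sn,c,0]);Z=np.array([0,0,-1.]);T=np.column_stack([np.cross(Y,Z),Y,Z])
        w=R.from_matrix(Rc.T@T).as_rotvec(degrees=True)
        if best is None or np.linalg.norm(w)<np.linalg.norm(best): best=w
    return np.round(Rc.T@(np.array([x,y,z])-s["position"])*1000,1).tolist(),np.round(best,2).tolist()
def shots(): return {n:vision.capture(n) for n in("top","side")}
E
cat > m0.py <<'E'
from lib import *
import json
UV=dict(brown=((274,246),(299,232)),red=((317,164),(394,251)),green=((232,148),(385,191)),white=((386,150),(437,306)),purple=((343,242),(318,286)),blue=((171,256),(277,176)),yellow=((454,265),(320,413)))
im={n:cv2.imread(f"pics/{n}0.png")[:,:,::-1].copy() for n in("top","side")}
vis={n:im[n].copy() for n in im}; res={}
for k,(t,s) in UV.items():
    out=[]
    for sel in({"top":t},{"side":s},{"top":t,"side":s}):
        p,e=fit(k,sel,im); out.append((*np.round(p[:2]*1000,1),round(np.degrees(p[2]),1),round(e,3)))
    res[k]=p.tolist(); print(k,out)
    for n in vis: 
        cv2.polylines(vis[n],[np.round(cv2.convexHull(proj(n,corners(k,p,0)).astype(np.float32))*16).astype(int)],True,(0,255,0),1,cv2.LINE_AA,4)
json.dump(res,open("res.json","w"))
a=cv2.resize(vis["top"][110:330,110:510],(800,440));b=cv2.resize(vis["side"][130:480,130:500],None,fx=1.6,fy=1.6)
cv2.imwrite("pics/fit_t.png",a[:,:,::-1]);cv2.imwrite("pics/fit_s.png",b[:,:,::-1])
E
python3 m0.py
```

```text
brown [(np.float64(432.8), np.float64(82.1), np.float64(-12.6), np.float64(0.053)), (np.float64(505.8), np.float64(-102.0), np.float64(8.1), np.float64(0.911)), (np.float64(432.8), np.float64(82.1), np.float64(-12.6), np.float64(0.984))]
red [(np.float64(633.7), np.float64(-18.3), np.float64(3.9), np.float64(0.083)), (np.float64(678.4), np.float64(-198.6), np.float64(-9.5), np.float64(0.914)), (np.float64(633.6), np.float64(-18.3), np.float64(3.9), np.float64(1.016))]
green [(np.float64(678.2), np.float64(186.7), np.float64(13.3), np.float64(0.126)), (np.float64(738.0), np.float64(-53.0), np.float64(-3.9), np.float64(0.957)), (np.float64(677.9), np.float64(186.7), np.float64(12.3), np.float64(1.093))]
white [(np.float64(677.5), np.float64(-188.4), np.float64(-6.8), np.float64(0.267)), (np.float64(700.4), np.float64(-326.2), np.float64(-11.8), np.float64(0.878)), (np.float64(675.7), np.float64(-187.4), np.float64(-6.8), np.float64(1.17))]
purple [(np.float64(445.4), np.float64(-81.1), np.float64(3.4), np.float64(0.068)), (np.float64(514.4), np.float64(-242.9), np.float64(0.6), np.float64(0.93)), (np.float64(445.7), np.float64(-81.1), np.float64(3.4), np.float64(1.012))]
blue [(np.float64(414.6), np.float64(331.2), np.float64(-4.3), np.float64(0.029)), (np.float64(448.8), np.float64(112.0), np.float64(-11.2), np.float64(0.825)), (np.float64(415.1), np.float64(330.7), np.float64(-4.3), np.float64(0.903))]
yellow [(np.float64(400.0), np.float64(-24.1), np.float64(-11.5), np.float64(1.0)), (np.float64(409.2), np.float64(-401.3), np.float64(-12.0), np.float64(0.531)), (np.float64(400.0), np.float64(-24.1), np.float64(-11.5), np.float64(2.0))]
```

View pics/fit_t.png

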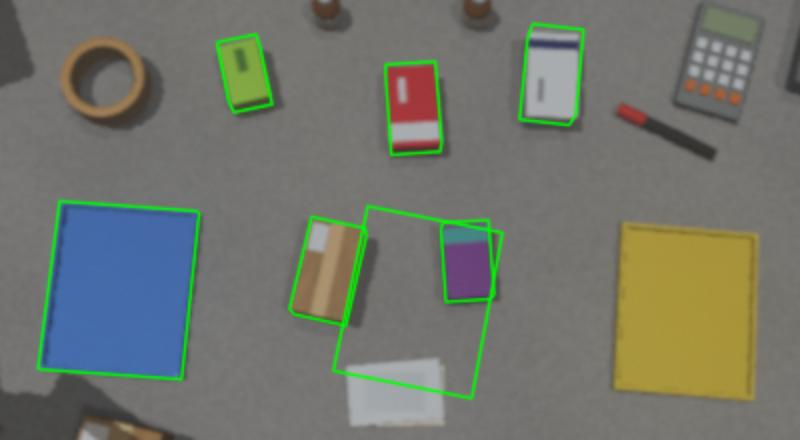

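View pics/fit_s.png

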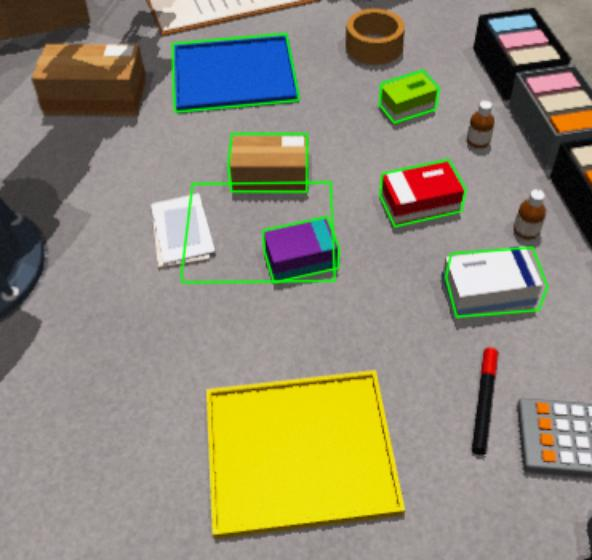

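Overlays on the top view sit well except yellow, whose start point was bad. The side masks leaked into the table. I'll fix both.

View pics/fit_s.png

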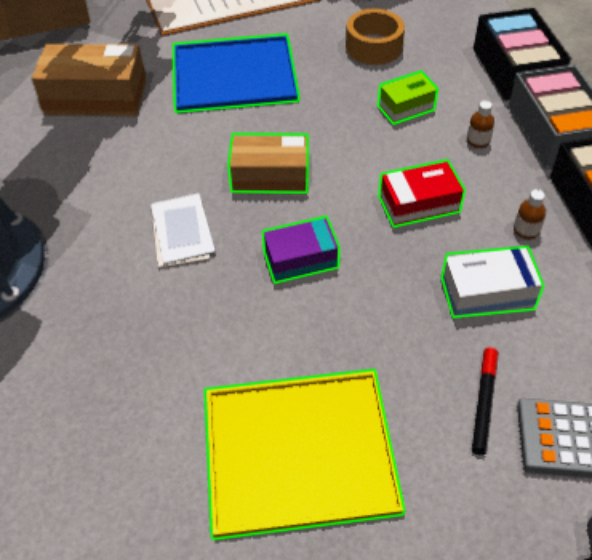

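```bash
cat > g.py <<'E'
import sys
from lib import *
x,y,z,a=map(float,sys.argv[1:5]); print(to(x/1e3,y/1e3,z/1e3,np.radians(a)))
E
python3 g.py 433 81 130 -13.5
```

```text
([-351.5, -358.4, 92.2], [-0.11, -0.03, -13.02])
```

```bash
python3 -m jog '[[[-351.5,-358.4,60],[0,0,-13],0],[[-351.5,-358.4,60],[0,0,-13],0],[[-351.5,-358.4,60],[0,0,-13],0],[[-351.5,-358.4,60],[0,0,-13],0],[[-351.5,-358.4,60],[0,0,-13],0],[[-351.5,-358.4,60],[0,0,-13],0],[[-351.5,-358.4,60],[0,0,-13],0],[[-351.5,-358.4,60],[0,0,-13],0],[[-351.5,-358.4,60],[0,0,-13],0],[[-351.5,-358.4,60],[0,0,-13],0],[[-351.5,-358.4,92],[0,0,-13],0],[[-351.5,-358.4,92],[0,0,-13],0]]'; python3 -m jog '[[[0,0,0],[0,0,0],0],[[0,0,0],[0,0,0],0]]'; python3 g.py 433 81 12 -13.5;  python3 - <<'E'
from lib import *
im=shots(); cv2.imwrite("pics/b1.png",np.hstack([cv2.resize(im["side"][100:300,200:400],(400,400)),cv2.resize(im["top"][150:350,170:370],(400,400))])[:,:,::-1])
E
```

```text
time_s: 1.1
position: [0.4304, 0.0923, 0.137]
tcp_rot: [[-0.972, 0.234, 0.003], [0.234, 0.972, -0.0], [-0.003, 0.001, -1.0]]
force: [0.8, 0.8, 0.8]
opening: 0.994
time_s: 1.27
position: [0.4295, 0.0923, 0.136]
tcp_rot: [[-0.971, 0.239, -0.003], [0.239, 0.971, 0.0], [0.003, -0.0, -1.0]]
force: [0.3, 0.2, 0.0]
opening: 0.999
([-6.4, -10.1, 123.9], [-0.02, -0.15, -0.32])
```

View pics/b1.png

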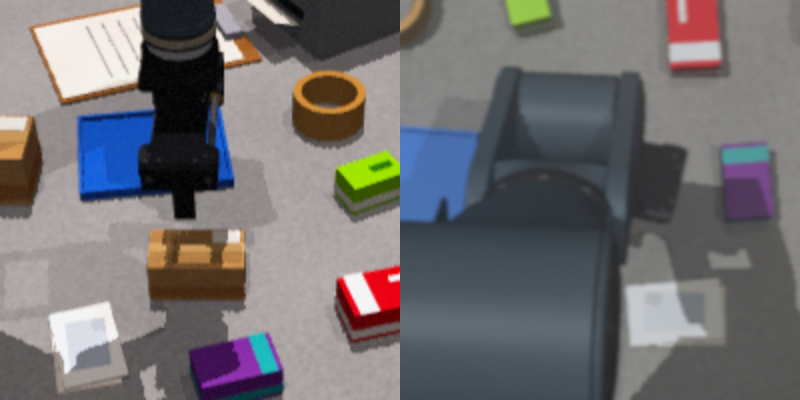

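The gripper stands above brown, with the jaws across its width. I'll centre it, go down and close.

```bash
python3 -m jog '[[[-6.4,-10.1,20],[0,0,-0.3],0],[[-6.4,-10.1,60],[0,0,-0.3],0],[[-6.4,-10.1,95],[0,0,-0.3],0],[[-6.4,-10.1,115],[0,0,-0.3],0],[[-6.4,-10.1,124],[0,0,-0.3],0],[[-6.4,-10.1,124],[0,0,-0.3],0],[[-6.4,-10.1,124],[0,0,-0.3],0]]'; python3 -m jog '[[[0,0,0],[0,0,0],1],[[0,0,0],[0,0,0],1],[[0,0,0],[0,0,0],1],[[0,0,0],[0,0,0],1],[[0,0,0],[0,0,0],1],[[0,0,0],[0,0,0],1],[[0,0,0],[0,0,0],1],[[0,0,0],[0,0,0],1]]'
```

```text
time_s: 1.95
position: [0.4334, 0.0839, 0.0134]
tcp_rot: [[-0.974, 0.227, 0.0], [0.227, 0.974, -0.0], [-0.0, 0.0, -1.0]]
force: [0.5, 0.2, 0.0]
opening: 1.005
time_s: 2.62
position: [0.4337, 0.0827, 0.0137]
tcp_rot: [[-0.974, 0.228, 0.001], [0.228, 0.974, -0.0], [-0.001, 0.0, -1.0]]
force: [-0.4, 0.0, 7.0]
opening: 0.737
```

```bash
python3 -m jog '[[[0,0,-15],[0,0,0],1],[[0,0,-50],[0,0,0],1],[[0,0,-70],[0,0,0],1],[[0,0,-70],[0,0,0],1]]'; python3 g.py 416 329.5 84 -4.6
```

```text
time_s: 2.95
position: [0.4352, 0.0828, 0.0857]
tcp_rot: [[-0.973, 0.229, 0.006], [0.229, 0.973, -0.0], [-0.006, 0.001, -1.0]]
force: [0.0, 0.5, -4.4]
opening: 0.731
([75.1, 235.7, 1.5], [0.04, 0.37, -8.62])
```

```bash
python3 -m jog '[[[9,28,0],[0,0,-1],1],[[20,64,0],[0,0,-3],1],[[33,103,0],[0,0,-5],1],[[45,142,0],[0,0,-6],1],[[56,177,0],[0,0,-8],1],[[66,207,0],[0,0,-8.6],1],[[72,226,0],[0,0,-8.6],1],[[75.1,235.7,0],[0,0,-8.6],1],[[75.1,235.7,0],[0,0,-8.6],1],[[75.1,235.7,0],[0,0,-8.6],1]]'; python3 g.py 416 329.5 23 -4.6
```

```text
time_s: 3.78
position: [0.4131, 0.3286, 0.0819]
tcp_rot: [[-0.997, 0.08, -0.002], [0.08, 0.997, -0.002], [0.002, -0.002, -1.0]]
force: [-0.2, -1.7, -3.5]
opening: 0.737
([-2.9, 1.2, 58.9], [-0.11, -0.12, 0.04])
```

```bash
python3 -m jog '[[[-2,1,15],[0,0,0],1],[[-2,1,40],[0,0,0],1],[[-2,1,50],[0,0,0],1],[[-2,1,54],[0,0,0],1],[[-2,1,54],[0,0,0],1],[[-2,1,54],[0,0,0],1]]'; python3 g.py 416 329.5 22 -4.6
```

```text
time_s: 4.28
position: [0.4164, 0.3296, 0.0291]
tcp_rot: [[-0.997, 0.082, -0.0], [0.082, 0.997, -0.0], [0.0, -0.0, -1.0]]
force: [0.4, 0.4, -1.9]
opening: 0.738
([0.4, -0.2, 7.1], [-0.02, -0.02, -0.08])
```

```bash
python3 -m jog '[[[0,0,3],[0,0,0],1],[[0,0,5],[0,0,0],1],[[0,0,6.5],[0,0,0],1],[[0,0,6.5],[0,0,0],1],[[0,0,6.5],[0,0,0],1]]'; python3 -m jog '[[[0,0,0],[0,0,0],0.3],[[0,0,0],[0,0,0],0.2],[[0,0,0],[0,0,0],0],[[0,0,0],[0,0,0],0],[[0,0,0],[0,0,0],0],[[0,0,-15],[0,0,0],0],[[0,0,-50],[0,0,0],0],[[0,0,-90],[0,0,0],0],[[0,0,-120],[0,0,0],0],[[0,0,-120],[0,0,0],0]]'; python3 g.py 632 -18.7 120 3.7
```

```text
time_s: 4.7
position: [0.4162, 0.3305, 0.0226]
tcp_rot: [[-0.997, 0.08, 0.0], [0.08, 0.997, 0.0], [-0.0, 0.0, -1.0]]
force: [-0.3, 0.7, -4.8]
opening: 0.734
time_s: 5.53
position: [0.4199, 0.3324, 0.1484]
tcp_rot: [[-0.997, 0.08, 0.011], [0.08, 0.997, 0.006], [-0.011, 0.007, -1.0]]
force: [0.8, -0.3, -0.2]
opening: 0.997
([-239.3, -333.1, 28.8], [0.33, 0.65, -8.3])
```

```bash
python3 -m jog '[[[-24,-33,0],[0,0,-2],0],[[-47,-66,0],[0,0,-4],0],[[-71,-99,0],[0,0,-6],0],[[-94,-131,0],[0,0,-8.3],0],[[-118,-164,0],[0,0,-8.3],0],[[-142,-197,0],[0,0,-8.3],0],[[-165,-230,5],[0,0,-8.3],0],[[-189,-263,10],[0,0,-8.3],0],[[-212,-295,15],[0,0,-8.3],0],[[-236,-328,20],[0,0,-8.3],0],[[-239,-333,23],[0,0,-8.3],0],[[-239,-333,23],[0,0,-8.3],0]]';python3 -m jog '[[[0,0,0],[0,0,0],0],[[0,0,0],[0,0,0],0]]'; python3 g.py 632 -18.7 12 3.7;  python3 - <<'E'
from lib import *
im=shots(); cv2.imwrite("pics/r1.png",np.hstack([cv2.resize(im["side"][150:350,300:500],(400,400)),cv2.resize(im["side"][100:300,200:400],(400,400))])[:,:,::-1])
# brown on tray
P=proj("side",[[.416,.3295,.035]])[0];print(P)
p,e=fit("brown",{"side":P},im,z0=.008,p0=[.416,.3295,-.08]);print(p[:2]*1e3,np.degrees(p[2]),e)
E
```

```text
time_s: 6.53
position: [0.6284, -0.0238, 0.118]
tcp_rot: [[-0.998, -0.06, -0.0], [-0.06, 0.998, -0.0], [0.0, -0.0, -1.0]]
force: [-0.3, 0.6, 0.2]
opening: 1.002
time_s: 6.7
position: [0.6261, -0.0193, 0.119]
tcp_rot: [[-0.998, -0.065, -0.002], [-0.065, 0.998, 0.001], [0.002, 0.001, -1.0]]
force: [-0.6, -0.3, -1.2]
opening: 1.005
([-6.2, 0.1, 107.0], [0.06, -0.13, 0.04])
[274.98903194 165.84993726]
[416.64764347 284.91903347] 22.669704637522383 0.5664361885104918
```

View pics/r1.png

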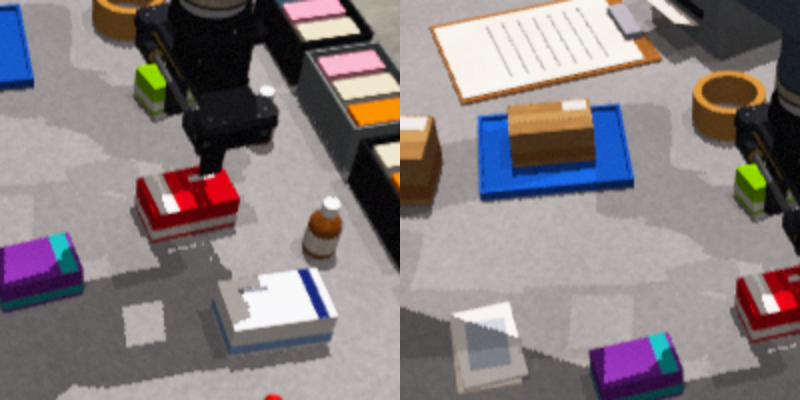

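Brown sits centred on the blue tray and the jaws stand over red. Descending to grasp it.

```bash
python3 -m jog '[[[-5.5,0,20],[0,0,0],0],[[-5.5,0,55],[0,0,0],0],[[-5.5,0,85],[0,0,0],0],[[-5.5,0,100],[0,0,0],0],[[-5.5,0,106],[0,0,0],0],[[-5.5,0,106],[0,0,0],0],[[-5.5,0,106],[0,0,0],0]]'; python3 -m jog '[[[0,0,0],[0,0,0],1],[[0,0,0],[0,0,0],1],[[0,0,0],[0,0,0],1],[[0,0,0],[0,0,0],1],[[0,0,0],[0,0,0],1],[[0,0,0],[0,0,0],1],[[0,0,0],[0,0,0],1],[[0,0,0],[0,0,0],1]]';python3 -m jog '[[[0,0,-15],[0,0,0],1],[[0,0,-50],[0,0,0],1],[[0,0,-85],[0,0,0],1],[[0,0,-110],[0,0,0],1],[[0,0,-130],[0,0,0],1],[[0,0,-130],[0,0,0],1],[[0,0,-130],[0,0,0],1]]'; python3 g.py 416 329.5 140 -4.6
```

```text
time_s: 7.38
position: [0.6335, -0.0197, 0.0142]
tcp_rot: [[-0.998, -0.066, 0.001], [-0.066, 0.998, -0.0], [-0.001, -0.0, -1.0]]
force: [-0.0, -0.5, -0.5]
opening: 0.997
time_s: 8.05
position: [0.6333, -0.0202, 0.0141]
tcp_rot: [[-0.998, -0.064, 0.001], [-0.064, 0.998, 0.0], [-0.001, 0.0, -1.0]]
force: [-0.7, 1.6, 6.3]
opening: 0.685
time_s: 8.63
position: [0.6332, -0.0208, 0.1435]
tcp_rot: [[-0.998, -0.064, 0.001], [-0.064, 0.998, -0.001], [-0.001, -0.001, -1.0]]
force: [-0.1, 0.2, -3.7]
opening: 0.69
([194.2, 363.5, 3.0], [-0.04, 0.07, 8.29])
```

Run:
```python
import re
s=open("lib.py").read()
s=s.replace("""    m=cv2.morph""","""    if name not in("blue","yellow"): m[((hsv[...,0]>105)&(hsv[...,0]<125)|(hsv[...,0]>22)&(hsv[...,0]<32)) & (hsv[...,1]>150)]=0
    m=cv2.morph""")
open("lib.py","w").write(s)
from lib import *
im=shots()
P=proj("side",[[.416,.3295,.035]])[0]
p,e=fit("brown",{"side":P},im,z0=.008,p0=[.416,.3295,-.08]);print(p[:2]*1e3,np.degrees(p[2]),e)
```

```text
[415.90405477 326.5715383 ] -4.9101100881126 0.03931987555169669
```

```bash
python3 -m jog '[[[16,30,0],[0,0,2],1],[[34,64,0],[0,0,4],1],[[53,99,0],[0,0,6],1],[[72,134,0],[0,0,8.3],1],[[91,170,0],[0,0,8.3],1],[[110,206,0],[0,0,8.3],1],[[129,242,0],[0,0,8.3],1],[[148,278,0],[0,0,8.3],1],[[166,312,0],[0,0,8.3],1],[[181,339,0],[0,0,8.3],1],[[191,357,0],[0,0,8.3],1],[[194.2,363.5,3],[0,0,8.3],1]]';python3 -m jog '[[[0,0,0],[0,0,0],1],[[0,0,0],[0,0,0],1]]'; python3 g.py 416.5 329.5 84 -4.6
```

```text
time_s: 9.73
position: [0.4125, 0.3316, 0.1386]
tcp_rot: [[-0.997, 0.077, -0.004], [0.077, 0.997, -0.001], [0.004, -0.002, -1.0]]
force: [1.1, 1.0, -3.0]
opening: 0.691
time_s: 9.9
position: [0.4154, 0.3291, 0.139]
tcp_rot: [[-0.997, 0.079, -0.002], [0.079, 0.997, -0.002], [0.002, -0.002, -1.0]]
force: [0.3, -0.8, -2.0]
opening: 0.688
([-1.2, 0.6, 54.9], [-0.12, -0.12, 0.04])
```

```bash
python3 -m jog '[[[-1,0.3,15],[0,0,0],1],[[-1,0.3,35],[0,0,0],1],[[-1,0.3,45],[0,0,0],1],[[-1,0.3,52],[0,0,0],1],[[-1,0.3,52],[0,0,0],1],[[-1,0.3,52],[0,0,0],1]]'; python3 g.py 416.5 329.5 77.5 -4.6
```

```text
time_s: 10.4
position: [0.4173, 0.3294, 0.0882]
tcp_rot: [[-0.997, 0.082, -0.001], [0.082, 0.997, -0.0], [0.001, -0.0, -1.0]]
force: [-0.3, -0.8, -3.0]
opening: 0.687
([0.8, 0.0, 10.7], [-0.03, -0.04, -0.08])
```

```bash
python3 -m jog '[[[0.5,0,4],[0,0,0],1],[[0.5,0,7],[0,0,0],1],[[0.5,0,9],[0,0,0],1],[[0.5,0,10],[0,0,0],1],[[0.5,0,10],[0,0,0],1],[[0.5,0,10],[0,0,0],1]]'
```

```text
time_s: 10.9
position: [0.4165, 0.3302, 0.0785]
tcp_rot: [[-0.997, 0.08, 0.0], [0.08, 0.997, 0.0], [-0.0, 0.0, -1.0]]
force: [-1.4, 0.4, -2.2]
opening: 0.687
```

```bash
python3 -m jog '[[[0,0,0.8],[0,0,0],1],[[0,0,1],[0,0,0],1],[[0,0,1],[0,0,0],1],[[0,0,1],[0,0,0],0.35],[[0,0,1],[0,0,0],0.25],[[0,0,1],[0,0,0],0],[[0,0,1],[0,0,0],0],[[0,0,1],[0,0,0],0]]';  python3 -m jog '[[[0,0,-5],[0,0,0],0],[[0,0,-20],[0,0,0],0],[[0,0,-50],[0,0,0],0],[[0,0,-75],[0,0,0],0],[[0,0,-75],[0,0,0],0],[[0,0,-75],[0,0,0],0]]'; python3 g.py 675.5 185 120 14
```

```text
time_s: 11.57
position: [0.4167, 0.3302, 0.0777]
tcp_rot: [[-0.997, 0.081, 0.001], [0.081, 0.997, 0.0], [-0.001, 0.0, -1.0]]
force: [-0.2, -0.2, 0.4]
opening: 0.892
time_s: 12.07
position: [0.4175, 0.3306, 0.1542]
tcp_rot: [[-0.997, 0.08, 0.004], [0.08, 0.997, 0.002], [-0.004, 0.002, -1.0]]
force: [-0.8, -0.5, -1.1]
opening: 1.004
([-268.8, -124.5, 34.9], [0.09, 0.23, -18.61])
```

```bash
python3 -m jog '[[[-27,-12,0],[0,0,-3],0],[[-61,-28,0],[0,0,-6],0],[[-98,-45,0],[0,0,-9],0],[[-135,-62,0],[0,0,-12],0],[[-172,-79,0],[0,0,-15],0],[[-205,-95,10],[0,0,-18],0],[[-233,-108,20],[0,0,-18.6],0],[[-255,-118,30],[0,0,-18.6],0],[[-266,-123,33],[0,0,-18.6],0],[[-268.8,-124.5,34],[0,0,-18.6],0],[[-268.8,-124.5,34],[0,0,-18.6],0]]'; python3 g.py 675.5 185 11 14
python3 - <<'E'
from lib import *
im=shots(); cv2.imwrite("pics/g1.png",np.hstack([cv2.resize(im["side"][60:260,220:420],(400,400)),cv2.resize(im["top"][160:360,70:270],(400,400))])[:,:,::-1])
for s in (["side"],["top"]):
  p,e=fit("red",{n:proj(n,[[.416,.3295,.086]])[0] for n in s},im,z0=.063,p0=[.416,.3295,-.08]);print(s,p[:2]*1e3,np.degrees(p[2]),e)
E
```

```text
time_s: 12.98
position: [0.6734, 0.1841, 0.117]
tcp_rot: [[-0.971, -0.241, -0.003], [-0.241, 0.971, -0.0], [0.003, 0.001, -1.0]]
force: [0.0, -0.6, 0.2]
opening: 1.004
([-2.6, 0.3, 106.0], [0.04, -0.17, -0.07])
['side'] [411.04142241 274.40735612] 24.376057134576218 0.814660868678976
['top'] [375.71321196 296.13660683] 12.536719097601967 0.7905597966472043
```

View pics/g1.png

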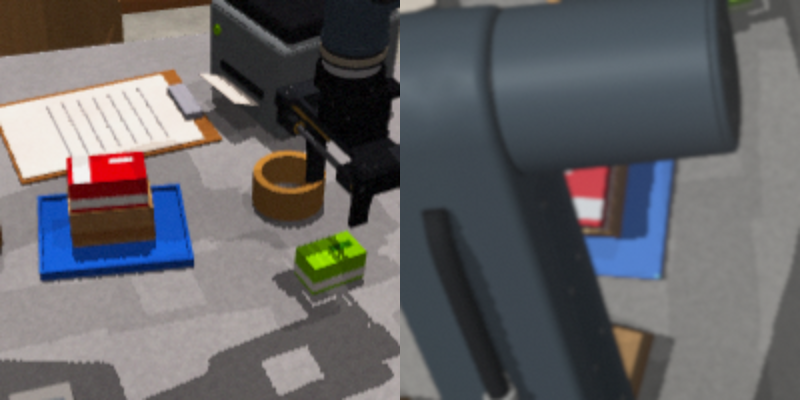

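Red lies squarely on brown. The tape ring is near the left finger, but it leaves about 30 mm. Descending on green.

```bash
python3 -m jog '[[[-1.5,0,20],[0,0,0],0],[[-1.5,0,55],[0,0,0],0],[[-1.5,0,85],[0,0,0],0],[[-1.5,0,100],[0,0,0],0],[[-1.5,0,104],[0,0,0],0],[[-1.5,0,104],[0,0,0],0],[[-1.5,0,104],[0,0,0],0]]'; python3 -m jog '[[[0,0,0],[0,0,0],1],[[0,0,0],[0,0,0],1],[[0,0,0],[0,0,0],1],[[0,0,0],[0,0,0],1],[[0,0,0],[0,0,0],1],[[0,0,0],[0,0,0],1],[[0,0,0],[0,0,0],1],[[0,0,0],[0,0,0],1],[[0,0,0],[0,0,0],1],[[0,0,0],[0,0,0],1]]';python3 -m jog '[[[0,0,-15],[0,0,0],1],[[0,0,-50],[0,0,0],1],[[0,0,-90],[0,0,0],1],[[0,0,-130],[0,0,0],1],[[0,0,-160],[0,0,0],1],[[0,0,-170],[0,0,0],1],[[0,0,-170],[0,0,0],1],[[0,0,-170],[0,0,0],1]]'; python3 g.py 416.5 329.5 180 -4.6
```

```text
time_s: 13.67
position: [0.6767, 0.1854, 0.016]
tcp_rot: [[-0.97, -0.242, 0.002], [-0.242, 0.97, 0.0], [-0.002, -0.0, -1.0]]
force: [0.9, -0.2, 0.4]
opening: 0.998
time_s: 14.5
position: [0.6758, 0.1847, 0.0145]
tcp_rot: [[-0.97, -0.242, -0.0], [-0.242, 0.97, -0.0], [0.0, -0.0, -1.0]]
force: [-0.4, -0.3, 1.4]
opening: 0.548
time_s: 15.17
position: [0.6752, 0.1846, 0.1843]
tcp_rot: [[-0.97, -0.242, -0.001], [-0.242, 0.97, -0.0], [0.001, 0.0, -1.0]]
force: [-1.5, -0.3, -0.8]
opening: 0.55
([216.0, 203.1, 4.4], [-0.0, -0.03, 18.58])
```

```bash
python3 -m jog '[[[18,17,0],[0,0,2],1],[[43,40,0],[0,0,5],1],[[69,65,0],[0,0,8],1],[[95,90,0],[0,0,11],1],[[121,114,0],[0,0,14],1],[[147,138,0],[0,0,17],1],[[173,163,0],[0,0,18.6],1],[[195,183,0],[0,0,18.6],1],[[210,197,0],[0,0,18.6],1],[[216,203,0],[0,0,18.6],1],[[216,203,0],[0,0,18.6],1],[[216,203,0],[0,0,18.6],1]]'; python3 g.py 416.5 329.5 133 -4.6
```

```text
time_s: 16.17
position: [0.4172, 0.3292, 0.1832]
tcp_rot: [[-0.997, 0.08, -0.001], [0.08, 0.997, -0.001], [0.001, -0.001, -1.0]]
force: [0.1, 0.2, -1.1]
opening: 0.547
([0.7, 0.3, 50.2], [-0.08, -0.06, 0.03])
```

```bash
python3 -m jog '[[[0.6,0.3,15],[0,0,0],1],[[0.6,0.3,35],[0,0,0],1],[[0.6,0.3,45],[0,0,0],1],[[0.6,0.3,49],[0,0,0],1],[[0.6,0.3,49],[0,0,0],1],[[0.6,0.3,49],[0,0,0],1],[[0.6,0.3,49],[0,0,0],1]]'; python3 g.py 416.5 329.5 124.5 -4.6
```

```text
time_s: 16.75
position: [0.4175, 0.33, 0.136]
tcp_rot: [[-0.997, 0.081, 0.001], [0.081, 0.997, 0.001], [-0.001, 0.001, -1.0]]
force: [-0.6, -0.6, -0.8]
opening: 0.549
([1.0, -0.5, 11.5], [0.05, 0.08, -0.04])
```

```bash
python3 -m jog '[[[0.7,-0.3,4],[0,0,0],1],[[0.7,-0.3,8],[0,0,0],1],[[0.7,-0.3,10],[0,0,0],1],[[0.7,-0.3,11],[0,0,0],1],[[0.7,-0.3,11],[0,0,0],1],[[0.7,-0.3,11],[0,0,0],1]]'
```

```text
time_s: 17.25
position: [0.4158, 0.3296, 0.1244]
tcp_rot: [[-0.997, 0.08, -0.0], [0.08, 0.997, -0.0], [0.0, -0.0, -1.0]]
force: [0.1, -0.2, -0.7]
opening: 0.552
```

```bash
python3 -m jog '[[[0,0,0.7],[0,0,0],1],[[0,0,0.7],[0,0,0],1],[[0,0,0.7],[0,0,0],0.5],[[0,0,0.7],[0,0,0],0.4],[[0,0,0.7],[0,0,0],0.2],[[0,0,0.7],[0,0,0],0],[[0,0,0.7],[0,0,0],0],[[0,0,0.7],[0,0,0],0]]';  python3 -m jog '[[[0,0,-5],[0,0,0],0],[[0,0,-20],[0,0,0],0],[[0,0,-50],[0,0,0],0],[[0,0,-65],[0,0,0],0],[[0,0,-65],[0,0,0],0],[[0,0,-65],[0,0,0],0]]'; python3 g.py 674.5 -187.5 120 -6
```

```text
time_s: 17.92
position: [0.4159, 0.3296, 0.1238]
tcp_rot: [[-0.997, 0.08, 0.0], [0.08, 0.997, 0.0], [-0.0, 0.0, -1.0]]
force: [0.5, -0.2, -0.5]
opening: 0.823
time_s: 18.42
position: [0.4163, 0.3298, 0.1897]
tcp_rot: [[-0.997, 0.08, 0.002], [0.08, 0.997, 0.001], [-0.002, 0.001, -1.0]]
force: [-1.6, 0.1, -0.4]
opening: 0.995
([-298.8, -495.0, 69.7], [0.07, 0.12, 1.39])
```

```bash
python3 -m jog '[[[-16,-26,0],[0,0,0],0],[[-36,-60,0],[0,0,0],0],[[-56,-94,0],[0,0,0],0],[[-76,-128,0],[0,0,0],0],[[-97,-162,0],[0,0,0],0],[[-118,-196,0],[0,0,0],0],[[-138,-230,0],[0,0,0],0],[[-158,-264,0],[0,0,0],0],[[-178,-298,0],[0,0,0],0],[[-198,-330,0],[0,0,0],0],[[-214,-357,0],[0,0,0],0],[[-224,-374,0],[0,0,0],0]]'; python3 g.py 674.5 -187.5 120 -6
python3 - <<'E'
from lib import *
import json
im=shots(); cv2.imwrite("pics/w1.png",np.hstack([cv2.resize(im["side"][230:380,370:520],(400,400)),cv2.resize(im["top"][170:320,95:245],(400,400))])[:,:,::-1])
P={n:proj(n,[[.416,.3295,.131]])[0] for n in("top","side")}
print(P)
E
```

```text
time_s: 19.42
position: [0.6097, -0.0647, 0.1869]
tcp_rot: [[-0.997, 0.083, -0.002], [0.083, 0.997, -0.0], [0.001, -0.001, -1.0]]
force: [-0.1, 0.5, 0.1]
opening: 1.001
([-74.9, -116.9, 66.8], [-0.03, -0.08, 1.23])
{'top': array([156.72642699, 246.21354094]), 'side': array([272.19160337, 135.27649149])}
```

View pics/w1.png

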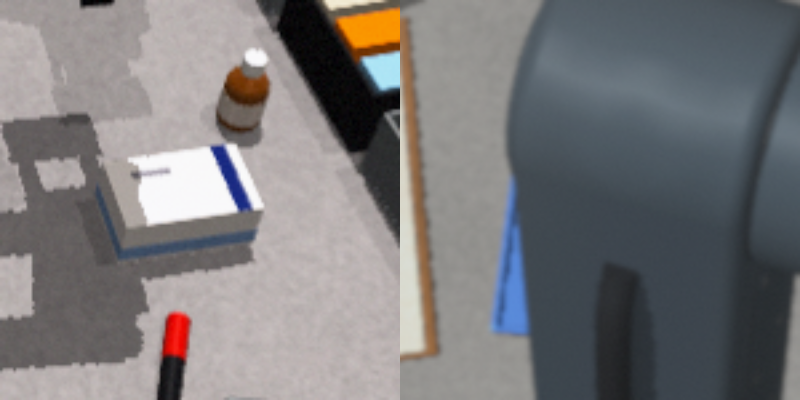

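```bash
python3 - <<'E'
from lib import *
A=[unproj("side",np.array(q)/2.6667+[370-.3,230-.3],.05) for q in((262,211),(240,145),(101,163),(125,228))]
A=np.array(A);print(A*1e3,A.mean(0)*1e3)
for a,b in((0,3),(1,2),(0,1),(3,2)): d=A[a]-A[b];print(np.linalg.norm(d)*1e3,np.degrees(np.arctan2(d[1],d[0])))
im=cv2.imread("pics/top0.png")[:,:,::-1].copy()
hs=cv2.cvtColor(im,cv2.COLOR_RGB2HSV)[115:190,360:415]
print(np.median(hs[...,2]))
E
python3 -m jog '[[[-20,-30,10],[0,0,0],0],[[-40,-60,25],[0,0,0],0],[[-58,-90,40],[0,0,0.6],0],[[-70,-108,53],[0,0,1.2],0],[[-74.9,-116.9,60],[0,0,1.2],0],[[-74.9,-116.9,64],[0,0,1.2],0],[[-74.9,-116.9,64],[0,0,1.2],0]]'; python3 g.py 674.5 -187.5 12 -6
```

```text
[[ 717.79610899 -222.88958472]
 [ 726.69577571 -161.42382931]
 [ 616.85332841 -155.34595665]
 [ 614.35826456 -215.88404055]] [ 668.92586942 -188.88585281]
103.67480557075703 -3.8745594832929267
110.01047116213431 -3.1670971765666516
62.106707820738364 -98.23863904657827
60.58947883809215 -92.3600972609528
117.0
time_s: 20.1
position: [0.6723, -0.1819, 0.1226]
tcp_rot: [[-0.995, 0.101, -0.005], [0.101, 0.995, 0.003], [0.005, 0.002, -1.0]]
force: [-0.2, 0.8, 0.9]
opening: 1.0
([-3.3, -5.6, 110.6], [0.14, -0.29, 0.19])
```

Run:
```python
from lib import *
for n,(x0,y0,x1,y1),t,z in(("top",(365,118,408,182),150,.05),("side",(400,278,475,335),175,.05)):
    im=cv2.imread(f"pics/{n}0.png")[y0:y1,x0:x1,::-1].copy()
    hs=cv2.cvtColor(im,cv2.COLOR_RGB2HSV);navy=(hs[...,1]>140)&(hs[...,0]>100)&(hs[...,0]<130)
    m=((hs[...,2]>t)|navy).astype(np.uint8)
    _,lab,st,c=cv2.connectedComponentsWithStats(m);k=1+np.argmax(st[1:,4])
    ct,_=cv2.findContours((lab==k).astype(np.uint8),0,1)
    h=cv2.convexHull(np.vstack(ct))[:,0]+[x0,y0]
    W=np.array([unproj(n,q.astype(float),z) for q in h])*1e3
    (c,s,a)=cv2.minAreaRect(W.astype(np.float32));print(n,np.round(c,1),np.round(s,1),round(a,1))
```

```text
top [ 657.4 -185.3] [58.  83.8] 88.1
side [ 669.7 -186.9] [ 63. 106.] 87.4
```

```bash
python3 g.py 671.5 -187.5 12 -4.5
```

```text
([-0.3, -5.9, 110.6], [0.15, -0.29, -1.31])
```

```bash
python3 -m jog '[[[-0.3,-2,10],[0,0,-1],0],[[-0.3,-2,30],[0,0,-1],0],[[-0.3,-2,40],[0,0,-1],0],[[-0.3,-2,40],[0,0,-1],0]]'; python3 g.py 671.5 -187.5 13 -4.5
```

```text
time_s: 20.43
position: [0.672, -0.1833, 0.0822]
tcp_rot: [[-0.997, 0.082, -0.006], [0.082, 0.997, 0.003], [0.006, 0.002, -1.0]]
force: [-0.8, -0.3, 0.2]
opening: 0.998
([-0.3, -4.4, 69.2], [0.13, -0.33, -0.21])
```

```bash
python3 -m jog '[[[0,-3.5,12],[0,0,0],0],[[0,-3.5,35],[0,0,0],0],[[0,-3.5,55],[0,0,0],0],[[0,-3.5,65],[0,0,0],0],[[0,-3.5,67],[0,0,0],0],[[0,-3.5,67],[0,0,0],0],[[0,-3.5,67],[0,0,0],0]]'; python3 -m jog '[[[0,0,0],[0,0,0],1],[[0,0,0],[0,0,0],1],[[0,0,0],[0,0,0],1],[[0,0,0],[0,0,0],1],[[0,0,0],[0,0,0],1],[[0,0,0],[0,0,0],1],[[0,0,0],[0,0,0],1],[[0,0,0],[0,0,0],1]]';python3 -m jog '[[[0,0,-15],[0,0,0],1],[[0,0,-45],[0,0,0],1],[[0,0,-65],[0,0,0],1],[[0,0,-70],[0,0,0],1],[[0,0,-70],[0,0,0],1],[[0,0,-70],[0,0,0],1]]'; python3 g.py 388.5 -344.7 80 -4.8
python3 - <<'E'
from lib import *
im=shots(); cv2.imwrite("pics/w2.png",np.hstack([cv2.resize(im["side"][200:380,340:520],(400,400)),cv2.resize(im["side"][50:230,190:370],(400,400))])[:,:,::-1])
E
```

```text
time_s: 21.02
position: [0.675, -0.1896, 0.0187]
tcp_rot: [[-0.996, 0.084, 0.002], [0.084, 0.996, -0.001], [-0.002, -0.001, -1.0]]
force: [0.6, 0.3, 0.1]
opening: 1.002
time_s: 21.68
position: [0.6745, -0.1888, 0.0184]
tcp_rot: [[-0.996, 0.084, 0.001], [0.084, 0.996, 0.001], [-0.001, 0.001, -1.0]]
force: [0.3, 2.5, 4.9]
opening: 0.707
time_s: 22.18
position: [0.6732, -0.1893, 0.087]
tcp_rot: [[-0.996, 0.084, -0.002], [0.084, 0.996, 0.0], [0.002, 0.0, -1.0]]
force: [0.1, -0.4, -2.6]
opening: 0.71
([270.6, -178.8, 7.5], [0.01, -0.09, -0.02])
```

View pics/w2.png

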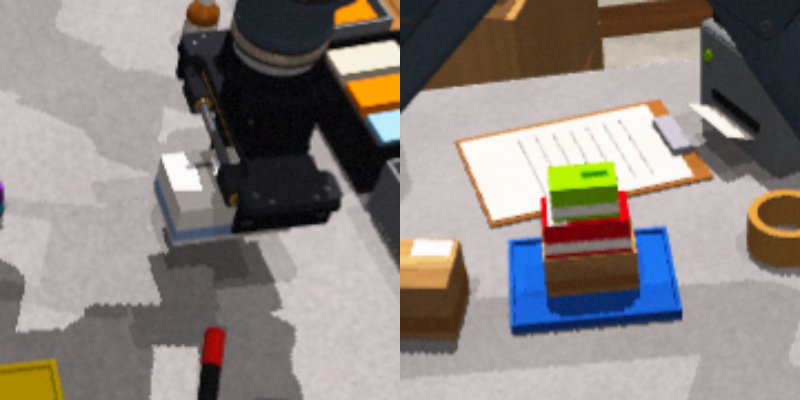

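The blue stack is neat and white is held. The carton's centre is about 2.5 mm nearer the base than the TCP, so I'll place the TCP at x=391.

```bash
python3 -m jog '[[[24,-16,0],[0,0,0],1],[[54,-36,0],[0,0,0],1],[[86,-57,0],[0,0,0],1],[[118,-78,0],[0,0,0],1],[[150,-99,0],[0,0,0],1],[[182,-120,0],[0,0,0],1],[[212,-140,0],[0,0,0],1],[[240,-158,0],[0,0,0],1],[[259,-171,0],[0,0,0],1],[[268,-178.6,0],[0,0,0],1],[[268,-178.6,0],[0,0,0],1],[[268,-178.6,0],[0,0,0],1]]'; python3 g.py 391 -345 35 -4.8
```

```text
time_s: 23.28
position: [0.3919, -0.3449, 0.0871]
tcp_rot: [[-0.996, 0.086, -0.0], [0.086, 0.996, 0.001], [0.0, 0.001, -1.0]]
force: [0.5, 0.1, -3.5]
opening: 0.71
([0.9, -0.2, 52.1], [0.05, -0.01, -0.12])
```

```bash
python3 -m jog '[[[0.6,0,15],[0,0,0],1],[[0.6,0,35],[0,0,0],1],[[0.6,0,48],[0,0,0],1],[[0.6,0,52],[0,0,0],1],[[0.6,0,52],[0,0,0],1],[[0.6,0,52],[0,0,0],1]]'; python3 g.py 391 -345 27.5 -4.8
python3 - <<'E'
from lib import *
im=shots(); cv2.imwrite("pics/w3.png",np.hstack([cv2.resize(im["side"][330:480,240:390],(400,400)),cv2.resize(im["top"][190:340,380:530],(400,400))])[:,:,::-1])
E
```

```text
time_s: 23.78
position: [0.3923, -0.3443, 0.0357]
tcp_rot: [[-0.997, 0.083, 0.0], [0.083, 0.997, -0.0], [-0.0, -0.0, -1.0]]
force: [0.6, -0.3, -3.6]
opening: 0.707
([1.3, -0.8, 8.2], [-0.0, 0.01, 0.06])
```

View pics/w3.png

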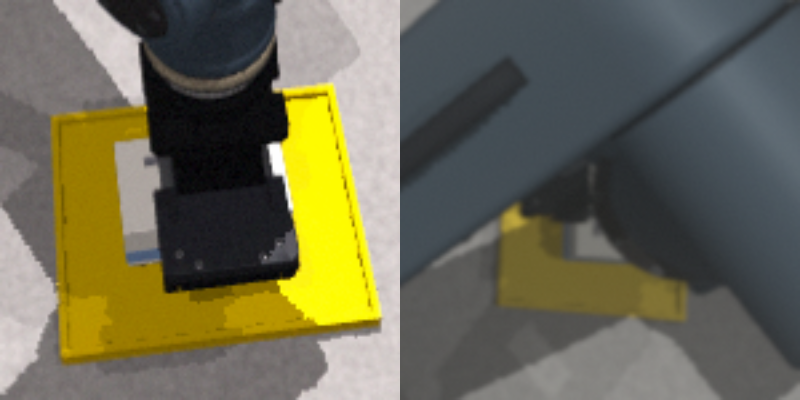

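```bash
python3 - <<'E'
from lib import *
for q,z in(((130,266),.017),((115,143),.067)): print(q,unproj("side",np.array(q)/2.6667+[239.7,329.7],z)*1e3)
c,s=np.cos(-.0838),np.sin(-.0838)
for b in(-31,31): print([388.5-53*c-b*s,-344.7-53*s+b*c])
E
python3 -m jog '[[[0.8,-0.4,4],[0,0,0],1],[[0.8,-0.4,7],[0,0,0],1],[[0.8,-0.4,8.5],[0,0,0],1],[[0.8,-0.4,8.5],[0,0,0],1],[[0.8,-0.4,8.5],[0,0,0],1]]'
```

```text
(130, 266) [ 334.22726831 -372.55958675]
(115, 143) [ 337.28631504 -312.35742017]
[np.float64(333.09122519731056), np.float64(-371.155012282455)]
[np.float64(338.2807463672368), np.float64(-309.3725805560582)]
time_s: 24.3
position: [0.3905, -0.345, 0.0272]
tcp_rot: [[-0.996, 0.084, -0.0], [0.084, 0.996, 0.0], [0.0, 0.0, -1.0]]
force: [-0.2, -0.5, -3.1]
opening: 0.711
```

White's seen corners agree with the tray-centred prediction to about 1–3 mm. I'll release it, lift and go to purple.

```bash
python3 -m jog '[[[0,0,0.7],[0,0,0],1],[[0,0,0.7],[0,0,0],1],[[0,0,0.7],[0,0,0],0.3],[[0,0,0.7],[0,0,0],0.2],[[0,0,0.7],[0,0,0],0],[[0,0,0.7],[0,0,0],0],[[0,0,0.7],[0,0,0],0],[[0,0,0.7],[0,0,0],0]]';  python3 -m jog '[[[0,0,-5],[0,0,0],0],[[0,0,-20],[0,0,0],0],[[0,0,-55],[0,0,0],0],[[0,0,-85],[0,0,0],0],[[0,0,-90],[0,0,0],0],[[0,0,-90],[0,0,0],0]]'; python3 g.py 445.5 -81 115 4.4
```

```text
time_s: 24.97
position: [0.3907, -0.3452, 0.0267]
tcp_rot: [[-0.996, 0.084, 0.0], [0.084, 0.996, -0.0], [-0.0, -0.0, -1.0]]
force: [0.3, -0.3, -0.6]
opening: 0.964
time_s: 25.47
position: [0.3917, -0.3464, 0.119]
tcp_rot: [[-0.996, 0.084, 0.003], [0.084, 0.996, -0.005], [-0.004, -0.004, -1.0]]
force: [-0.1, -0.5, -0.0]
opening: 1.001
([-31.4, 269.0, 3.0], [-0.27, 0.2, -9.21])
```

```bash
python3 -m jog '[[[-3,28,0],[0,0,-2],0],[[-7,62,0],[0,0,-4],0],[[-11,98,0],[0,0,-6],0],[[-15,134,0],[0,0,-8],0],[[-19,170,0],[0,0,-9.2],0],[[-24,205,0],[0,0,-9.2],0],[[-28,238,0],[0,0,-9.2],0],[[-30,260,0],[0,0,-9.2],0],[[-31.4,269,0],[0,0,-9.2],0],[[-31.4,269,0],[0,0,-9.2],0],[[-31.4,269,0],[0,0,-9.2],0]]'; python3 g.py 445.5 -81 13 4.4
python3 - <<'E'
from lib import *
im=shots(); cv2.imwrite("pics/p1.png",np.hstack([cv2.resize(im["side"][330:480,240:390],(400,400)),cv2.resize(im["side"][190:340,240:390],(400,400))])[:,:,::-1])
for s in (["side"],["top"]):
  p,e=fit("white",{n:proj(n,[[.3885,-.3447,.033]])[0] for n in s},im,z0=.008,p0=[.3885,-.3447,-.08]);print(s,p[:2]*1e3,np.degrees(p[2]),e)
E
```

```text
time_s: 26.38
position: [0.4444, -0.0798, 0.1159]
tcp_rot: [[-0.997, -0.078, -0.001], [-0.078, 0.997, -0.0], [0.001, -0.0, -1.0]]
force: [0.8, 0.4, -0.1]
opening: 1.004
([-1.1, -1.3, 102.9], [-0.0, -0.05, 0.06])
['side'] [ 386.62931309 -347.31587142] -2.660416118068233 8.00068149210904
['top'] [ 382.20715031 -344.78321479] -4.925747328564392 0.11630200168132143
```

View pics/p1.png

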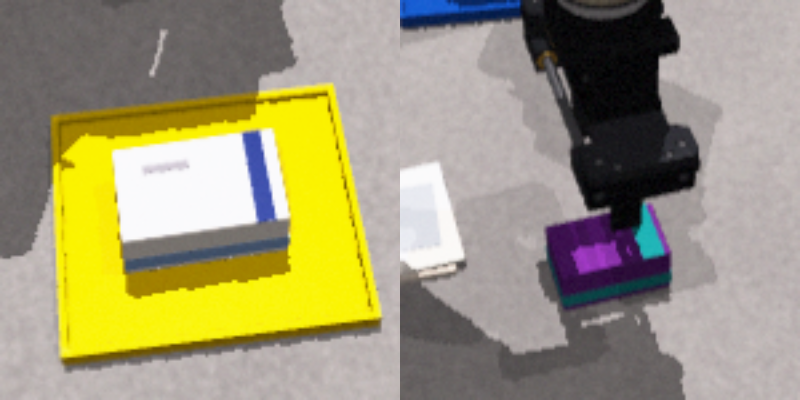

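```bash
python3 - <<'E'
from lib import *
A=np.array([unproj("side",np.array(q)/2.6667+[239.7,329.7],.058) for q in((113,150),(272,131),(290,219),(121,243))])*1e3
print(A.mean(0),[np.linalg.norm(A[i]-A[i-1]) for i in range(4)])
T=np.array([unproj("side",np.array(q)/2.6667+[239.7,329.7],.014) for q in((52,116),(333,85),(381,319),(63,355))])*1e3
print(T.mean(0),[np.linalg.norm(T[i]-T[i-1]) for i in range(4)])
E
python3 -m jog '[[[-1,-1,20],[0,0,0],0],[[-1,-1,55],[0,0,0],0],[[-1,-1,85],[0,0,0],0],[[-1,-1,98],[0,0,0],0],[[-1,-1,101],[0,0,0],0],[[-1,-1,101],[0,0,0],0],[[-1,-1,101],[0,0,0],0]]'; python3 -m jog '[[[0,0,0],[0,0,0],1],[[0,0,0],[0,0,0],1],[[0,0,0],[0,0,0],1],[[0,0,0],[0,0,0],1],[[0,0,0],[0,0,0],1],[[0,0,0],[0,0,0],1],[[0,0,0],[0,0,0],1],[[0,0,0],[0,0,0],1],[[0,0,0],[0,0,0],1]]';python3 -m jog '[[[0,0,-15],[0,0,0],1],[[0,0,-50],[0,0,0],1],[[0,0,-90],[0,0,0],1],[[0,0,-120],[0,0,0],1],[[0,0,-125],[0,0,0],1],[[0,0,-125],[0,0,0],1],[[0,0,-125],[0,0,0],1]]'; python3 g.py 388.5 -345 138 -4.8
```

```text
[ 385.19780876 -347.05294042] [np.float64(62.326977768765545), np.float64(103.9376649379117), np.float64(60.498045574702466), np.float64(105.41364264660538)]
[ 390.33480916 -345.62651628] [np.float64(162.880696173093), np.float64(198.4811661835952), np.float64(164.7510923121674), np.float64(197.63377554441942)]
time_s: 27.07
position: [0.4459, -0.0816, 0.0159]
tcp_rot: [[-0.997, -0.075, 0.001], [-0.075, 0.997, -0.0], [-0.001, -0.0, -1.0]]
force: [-0.3, -0.2, 0.2]
opening: 0.999
time_s: 27.82
position: [0.4457, -0.0805, 0.0158]
tcp_rot: [[-0.997, -0.076, 0.001], [-0.076, 0.997, -0.0], [-0.0, -0.0, -1.0]]
force: [-0.6, -0.2, 5.8]
opening: 0.619
time_s: 28.4
position: [0.4449, -0.0803, 0.14]
tcp_rot: [[-0.997, -0.076, -0.001], [-0.076, 0.997, 0.0], [0.001, 0.001, -1.0]]
force: [0.1, -0.4, -1.7]
opening: 0.62
([76.4, -259.7, 1.9], [0.02, -0.06, 9.18])
```

Run:
```python
from lib import *
import lib
im=shots()
def mk(n,name,img,uv):
    off=np.round(uv).astype(int)-80
    pad=cv2.copyMakeBorder(img,160,160,160,160,cv2.BORDER_REPLICATE)[off[1]+160:off[1]+320,off[0]+160:off[0]+320]
    h=cv2.cvtColor(pad,cv2.COLOR_RGB2HSV)
    win=np.zeros((160,160),bool);win[50:110,50:110]=1
    if n=="side": win[40:120,40:120]=1
    yel=(h[...,0]>15)&(h[...,0]<40)&(h[...,1]>90)
    m=(win&~yel).astype(np.uint8);m=cv2.morphologyEx(m,cv2.MORPH_OPEN,np.ones((5,5)))
    _,lab,st,c=cv2.connectedComponentsWithStats(m);k=lab[80,80]
    cs,_=cv2.findContours((lab==k).astype(np.uint8),0,1);o=np.zeros((160,160),np.uint8);cv2.fillPoly(o,[cv2.convexHull(np.vstack(cs))],1);print(n,st[k]);return o.astype(float),off
old=lib.mask; 
for s in ("side","top"):
  lib.mask=mk
  p,e=fit("white",{s:proj(s,[[.3885,-.3447,.033]])[0]},im,z0=.008,p0=[.3885,-.3447,-.08]);print(s,p[:2]*1e3,np.degrees(p[2]),e)
  lib.mask=old
  p,e=fit("yellow",{s:proj(s,[[.3885,-.3447,.007]])[0]},im,z0=0,p0=[.3885,-.3447,-.08]);print(s,p[:2]*1e3,np.degrees(p[2]),e)
a=cv2.resize(im["top"][190:340,380:530],(400,400));cv2.imwrite("pics/w4.png",a[:,:,::-1])
```

```text
side [  47   55   65   53 2859]
side [ 385.01667725 -345.21887937] -3.8089351671079625 0.023859888547708406
side [ 389.55115725 -345.42814817] -5.20735620385248 0.025864735960125465
top [  65   58   32   49 1518]
top [ 383.55974294 -345.15402938] -3.2051192694548276 0.01954904517217578
top [ 387.75101398 -343.7265751 ] -4.880163239485857 0.020317771035202763
```

View pics/w4.png

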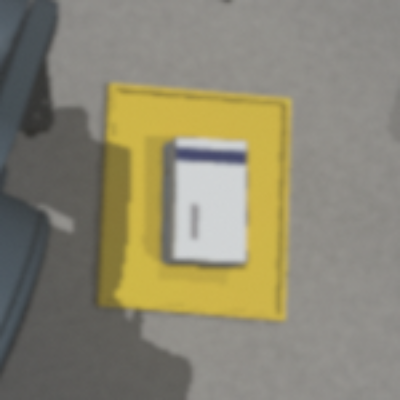

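Both views put white 4.4 mm short in x and about 1.5° off. There is time, so I'll set purple back down, nudge white and then stack.

```bash
python3 -m jog '[[[0,0,20],[0,0,0],1],[[0,0,55],[0,0,0],1],[[0,0,90],[0,0,0],1],[[0,0,112],[0,0,0],1],[[0,0,121],[0,0,0],1],[[0,0,124.3],[0,0,0],1],[[0,0,124.3],[0,0,0],1],[[0,0,124.3],[0,0,0],1]]'; python3 -m jog '[[[0,0,0],[0,0,0],0.4],[[0,0,0],[0,0,0],0.3],[[0,0,0],[0,0,0],0],[[0,0,0],[0,0,0],0],[[0,0,0],[0,0,0],0],[[0,0,-5],[0,0,0],0],[[0,0,-30],[0,0,0],0],[[0,0,-70],[0,0,0],0],[[0,0,-100],[0,0,0],0],[[0,0,-105],[0,0,0],0],[[0,0,-105],[0,0,0],0]]';  python3 g.py 384.5 -345 120 -3.8
```

```text
time_s: 29.17
position: [0.445, -0.0803, 0.0156]
tcp_rot: [[-0.997, -0.076, -0.002], [-0.076, 0.997, 0.001], [0.002, 0.001, -1.0]]
force: [0.1, -0.8, -1.3]
opening: 0.613
time_s: 30.08
position: [0.447, -0.0811, 0.1235]
tcp_rot: [[-0.997, -0.077, 0.005], [-0.077, 0.997, -0.002], [-0.005, -0.003, -1.0]]
force: [0.9, -0.0, -0.1]
opening: 0.998
([82.5, -258.3, 3.9], [-0.14, 0.31, 8.2])
```

```bash
python3 -m jog '[[[9,-27,0],[0,0,2],0],[[20,-62,0],[0,0,4],0],[[31,-98,0],[0,0,6],0],[[43,-134,0],[0,0,8],0],[[54,-170,0],[0,0,8.2],0],[[66,-205,0],[0,0,8.2],0],[[75,-236,0],[0,0,8.2],0],[[81,-253,0],[0,0,8.2],0],[[82.5,-258,0],[0,0,8.2],0],[[82.5,-258,0],[0,0,8.2],0],[[82.5,-258,0],[0,0,8.2],0]]';  python3 g.py 384.5 -345 24 -3.8
```

```text
time_s: 31.0
position: [0.3823, -0.3422, 0.1201]
tcp_rot: [[-0.998, 0.067, -0.002], [0.067, 0.998, 0.003], [0.002, 0.003, -1.0]]
force: [0.7, 1.2, 0.3]
opening: 0.997
([-2.6, -2.9, 96.1], [0.19, -0.12, -0.03])
```

```bash
python3 -m jog '[[[-2.5,-2.5,20],[0,0,0],0],[[-2.5,-2.5,55],[0,0,0],0],[[-2.5,-2.5,82],[0,0,0],0],[[-2.5,-2.5,93],[0,0,0],0],[[-2.5,-2.5,95],[0,0,0],0],[[-2.5,-2.5,95],[0,0,0],0],[[-2.5,-2.5,95],[0,0,0],0]]'; python3 -m jog '[[[0,0,0],[0,0,0],1],[[0,0,0],[0,0,0],1],[[0,0,0],[0,0,0],1],[[0,0,0],[0,0,0],1],[[0,0,0],[0,0,0],1],[[0,0,0],[0,0,0],1],[[0,0,0],[0,0,0],1],[[0,0,-2],[0,0,0],1],[[0,0,-4],[0,0,0],1],[[0,0,-4],[0,0,0],1],[[0,0,-4],[0,0,0],1]]';  python3 g.py 389 -345.3 30 -5
```

```text
time_s: 31.58
position: [0.386, -0.3466, 0.0271]
tcp_rot: [[-0.998, 0.066, 0.001], [0.066, 0.998, -0.001], [-0.001, -0.001, -1.0]]
force: [-0.1, -0.6, 0.2]
opening: 1.0
time_s: 32.5
position: [0.3853, -0.3468, 0.03]
tcp_rot: [[-0.998, 0.067, -0.0], [0.067, 0.998, 0.0], [0.0, 0.0, -1.0]]
force: [0.3, 0.5, -3.5]
opening: 0.707
([-3.6, 1.8, 0.0], [0.0, -0.01, 1.18])
```

```bash
python3 -m jog '[[[-2,1,0],[0,0,0.5],1],[[-4.2,2.2,0],[0,0,1.1],1],[[-4.2,2.2,0],[0,0,1.1],1],[[-4.2,2.2,0],[0,0,1.1],1],[[-4.2,2.2,2],[0,0,1.1],1],[[-4.2,2.2,3.6],[0,0,1.1],1],[[-4.2,2.2,3.6],[0,0,1.1],1],[[-4.2,2.2,3.6],[0,0,1.1],1]]'; python3 -m jog '[[[0,0,0],[0,0,0],0.3],[[0,0,0],[0,0,0],0.2],[[0,0,0],[0,0,0],0],[[0,0,0],[0,0,0],0],[[0,0,0],[0,0,0],0],[[0,0,-5],[0,0,0],0],[[0,0,-25],[0,0,0],0],[[0,0,-60],[0,0,0],0],[[0,0,-90],[0,0,0],0],[[0,0,-95],[0,0,0],0],[[0,0,-95],[0,0,0],0]]'; python3 g.py 445.2 -80.5 115 4.4
```

```text
time_s: 33.17
position: [0.3897, -0.3449, 0.0267]
tcp_rot: [[-0.996, 0.086, 0.0], [0.086, 0.996, -0.0], [-0.0, -0.0, -1.0]]
force: [-0.3, -0.2, -0.9]
opening: 0.71
time_s: 34.08
position: [0.3907, -0.3462, 0.1241]
tcp_rot: [[-0.996, 0.086, 0.003], [0.086, 0.996, -0.005], [-0.004, -0.004, -1.0]]
force: [0.5, 0.7, -0.4]
opening: 1.003
([-31.5, 269.4, 8.0], [-0.27, 0.2, -9.31])
```

```bash
python3 -m jog '[[[-3,28,0],[0,0,-2],0],[[-7,62,0],[0,0,-4],0],[[-11,98,0],[0,0,-6],0],[[-15,134,0],[0,0,-8],0],[[-19,170,0],[0,0,-9.3],0],[[-24,205,2],[0,0,-9.3],0],[[-28,238,4],[0,0,-9.3],0],[[-30,260,6],[0,0,-9.3],0],[[-31.5,268.7,6],[0,0,-9.3],0],[[-31.5,268.7,6],[0,0,-9.3],0],[[-31.5,268.7,6],[0,0,-9.3],0]]'; python3 g.py 445.2 -80.5 13 4.4
cat > w.py <<'E'
from lib import *
import lib
def mk(n,name,img,uv):
    off=np.round(uv).astype(int)-80
    pad=cv2.copyMakeBorder(img,160,160,160,160,cv2.BORDER_REPLICATE)[off[1]+160:off[1]+320,off[0]+160:off[0]+320]
    h=cv2.cvtColor(pad,cv2.COLOR_RGB2HSV)
    win=np.zeros((160,160),bool);win[50:110,50:110]=1
    if n=="side": win[40:120,40:120]=1
    m=(win&~((h[...,0]>15)&(h[...,0]<40)&(h[...,1]>90))).astype(np.uint8);m=cv2.morphologyEx(m,cv2.MORPH_OPEN,np.ones((5,5)))
    _,lab,st,c=cv2.connectedComponentsWithStats(m);k=lab[80,80]
    cs,_=cv2.findContours((lab==k).astype(np.uint8),0,1);o=np.zeros((160,160),np.uint8);cv2.fillPoly(o,[cv2.convexHull(np.vstack(cs))],1);return o.astype(float),off
lib.mask=mk; im=shots()
for s in ("side","top"):
  p,e=fit("white",{s:proj(s,[[.3885,-.3447,.033]])[0]},im,z0=.008,p0=[.3885,-.3447,-.08]);print(s,p[:2]*1e3,np.degrees(p[2]),e)
E
python3 w.py
```

```text
time_s: 35.0
position: [0.444, -0.08, 0.1151]
tcp_rot: [[-0.997, -0.078, -0.001], [-0.078, 0.997, -0.0], [0.001, -0.0, -1.0]]
force: [-0.1, 0.0, -0.1]
opening: 0.997
([-1.2, -0.6, 102.1], [-0.0, -0.05, 0.06])
side [ 388.93234241 -345.35865584] -5.13712389904318 0.02216794137668682
top [ 387.94401309 -344.71592764] -4.480254766232221 0.03101396200503548
```

White is now within about 1 mm of the tray centre and aligned. Picking purple again.

```bash
python3 -m jog '[[[-1,-0.5,20],[0,0,0],0],[[-1,-0.5,55],[0,0,0],0],[[-1,-0.5,85],[0,0,0],0],[[-1,-0.5,98],[0,0,0],0],[[-1,-0.5,100],[0,0,0],0],[[-1,-0.5,100],[0,0,0],0],[[-1,-0.5,100],[0,0,0],0]]'; python3 -m jog '[[[0,0,0],[0,0,0],1],[[0,0,0],[0,0,0],1],[[0,0,0],[0,0,0],1],[[0,0,0],[0,0,0],1],[[0,0,0],[0,0,0],1],[[0,0,0],[0,0,0],1],[[0,0,0],[0,0,0],1],[[0,0,0],[0,0,0],1],[[0,0,0],[0,0,0],1]]';python3 -m jog '[[[0,0,-15],[0,0,0],1],[[0,0,-50],[0,0,0],1],[[0,0,-90],[0,0,0],1],[[0,0,-120],[0,0,0],1],[[0,0,-125],[0,0,0],1],[[0,0,-125],[0,0,0],1],[[0,0,-125],[0,0,0],1]]'; python3 g.py 388.8 -344.9 138 -4.9
```

```text
time_s: 35.68
position: [0.4455, -0.0813, 0.0161]
tcp_rot: [[-0.997, -0.075, 0.001], [-0.075, 0.997, -0.0], [-0.001, -0.001, -1.0]]
force: [0.3, -0.5, -0.4]
opening: 0.995
time_s: 36.43
position: [0.4453, -0.0802, 0.0159]
tcp_rot: [[-0.997, -0.077, 0.0], [-0.077, 0.997, -0.0], [-0.0, -0.0, -1.0]]
force: [-0.8, 1.4, 5.2]
opening: 0.619
time_s: 37.02
position: [0.4444, -0.08, 0.1401]
tcp_rot: [[-0.997, -0.076, -0.001], [-0.076, 0.997, 0.0], [0.001, 0.0, -1.0]]
force: [-0.7, 0.3, -2.2]
opening: 0.618
([75.7, -259.9, 2.0], [0.02, -0.06, 9.28])
```

```bash
python3 -m jog '[[[8,-28,0],[0,0,2],1],[[18,-62,0],[0,0,4],1],[[28,-98,0],[0,0,6],1],[[39,-134,0],[0,0,8],1],[[50,-170,0],[0,0,9.3],1],[[60,-205,0],[0,0,9.3],1],[[69,-238,0],[0,0,9.3],1],[[74,-255,0],[0,0,9.3],1],[[75.7,-260,0],[0,0,9.3],1],[[75.7,-260,0],[0,0,9.3],1],[[75.7,-260,0],[0,0,9.3],1]]'; python3 g.py 388.8 -344.9 84 -4.9
```

```text
time_s: 37.93
position: [0.3885, -0.3432, 0.1388]
tcp_rot: [[-0.996, 0.086, -0.003], [0.086, 0.996, 0.005], [0.003, 0.004, -1.0]]
force: [0.4, 0.9, -2.0]
opening: 0.623
([-0.7, -1.9, 54.8], [0.26, -0.19, -0.05])
```

```bash
python3 -m jog '[[[-0.5,-1,15],[0,0,0],1],[[-0.5,-1,35],[0,0,0],1],[[-0.5,-1,48],[0,0,0],1],[[-0.5,-1,52],[0,0,0],1],[[-0.5,-1,52],[0,0,0],1],[[-0.5,-1,52],[0,0,0],1],[[-0.5,-1,52],[0,0,0],1]]'; python3 g.py 388.8 -344.9 74.5 -4.9
```

```text
time_s: 38.52
position: [0.3905, -0.346, 0.0893]
tcp_rot: [[-0.996, 0.085, 0.001], [0.085, 0.996, -0.001], [-0.001, -0.001, -1.0]]
force: [0.2, -0.2, -1.1]
opening: 0.623
([1.8, 1.0, 14.8], [-0.04, 0.04, 0.04])
```

```bash
python3 -m jog '[[[1.2,1,5],[0,0,0],1],[[1.2,1,10],[0,0,0],1],[[1.2,1,13],[0,0,0],1],[[1.2,1,14],[0,0,0],1],[[1.2,1,14],[0,0,0],1],[[1.2,1,14],[0,0,0],1]]'
```

```text
time_s: 39.02
position: [0.3888, -0.3453, 0.0745]
tcp_rot: [[-0.996, 0.086, -0.0], [0.086, 0.996, 0.0], [0.0, 0.0, -1.0]]
force: [-0.5, -0.2, -1.0]
opening: 0.621
```

Release, lift, then back off toward the middle of the bench for a clear view.

```bash
python3 -m jog '[[[0,0,0.5],[0,0,0],1],[[0,0,0.5],[0,0,0],1],[[0,0,0.5],[0,0,0],0.4],[[0,0,0.5],[0,0,0],0.3],[[0,0,0.5],[0,0,0],0],[[0,0,0.5],[0,0,0],0],[[0,0,0.5],[0,0,0],0],[[0,0,0.5],[0,0,0],0]]';  python3 -m jog '[[[0,0,-5],[0,0,0],0],[[0,0,-20],[0,0,0],0],[[0,0,-55],[0,0,0],0],[[0,0,-90],[0,0,0],0],[[0,0,-110],[0,0,0],0],[[0,0,-110],[0,0,0],0]]'; python3 -m jog '[[[-5,30,0],[0,0,0],0],[[-10,60,0],[0,0,0],0],[[-15,95,0],[0,0,0],0],[[-20,130,0],[0,0,0],0],[[-25,165,0],[0,0,0],0],[[-30,200,0],[0,0,0],0],[[-35,235,0],[0,0,0],0],[[-40,265,0],[0,0,0],0],[[-45,290,0],[0,0,0],0],[[-45,300,0],[0,0,0],0],[[-45,300,0],[0,0,0],0]]'
python3 - <<'E'
from lib import *
im=shots(); v=im["top"].copy()
for k,x,y,a,zs in(("blue",.416,.3298,-4.6,0),("brown",.416,.3298,-4.6,.008),("red",.416,.3298,-4.6,.063),("green",.416,.3298,-4.6,.109),("yellow",.3887,-.3447,-4.9,0),("white",.3887,-.3447,-4.9,.008),("purple",.3887,-.3447,-4.9,.058)):
    for n in im:
        top=proj(n,corners(k,[x,y,np.radians(a)],zs))[4:]
        im[n]=cv2.polylines(im[n],[np.round(top*16).astype(int)],True,(255,0,255),1,cv2.LINE_AA,4)
f=lambda n,u,w:cv2.resize(im[n][w:w+110,u:u+140],(400,300),interpolation=cv2.INTER_NEAREST)
cv2.imwrite("pics/final.png",np.vstack([np.hstack([f("top",95,190),f("top",384,210)]),np.hstack([f("side",205,95),f("side",250,357)])])[:,:,::-1])
a=vision.capture("side");cv2.imwrite("pics/final_s.png",a[:,:,::-1])
E
```

```text
time_s: 39.68
position: [0.3889, -0.3453, 0.0742]
tcp_rot: [[-0.996, 0.086, 0.0], [0.086, 0.996, -0.0], [-0.0, -0.0, -1.0]]
force: [-0.4, -1.0, -1.0]
opening: 0.911
time_s: 40.18
position: [0.3908, -0.3478, 0.1891]
tcp_rot: [[-0.996, 0.085, 0.006], [0.085, 0.996, -0.008], [-0.007, -0.008, -1.0]]
force: [0.3, -1.0, 0.6]
opening: 0.998
time_s: 41.1
position: [0.4586, -0.0481, 0.1837]
tcp_rot: [[-0.997, 0.082, -0.002], [0.082, 0.997, 0.001], [0.002, 0.001, -1.0]]
force: [-0.1, 0.8, -0.3]
opening: 0.998
```

View pics/final.png

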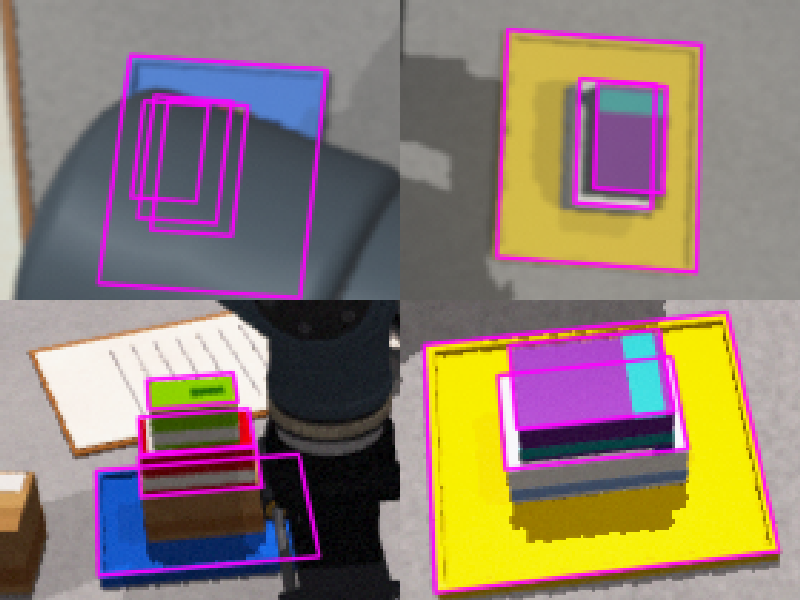

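View pics/final_s.png

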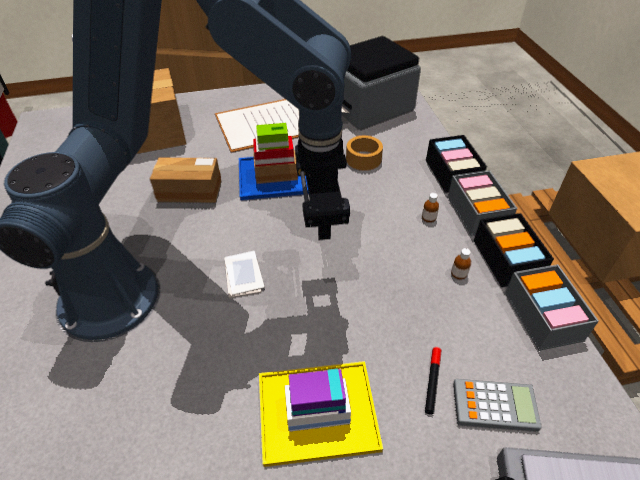

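Every seen edge lies within about a pixel of the ideal centred outlines. The bottles are unmoved at side pixels (430,208) and (461,264), and the arm is clear. Handing in.

```bash
python3 -c "
from rig import bot
s=bot.read_state();print(s['time_s'],s['force']);print(bot.hand_in())"
```

```text
41.25 [ 0.05322202  0.26420404 -0.62730464]
the job is handed in; nothing more can be done
None
```

Both orders are made up and the job is handed in at 41 s of the 128 s allowed. The blue tray holds brown, red and lime-green from bottom to top. The yellow tray holds white with purple on top.

- **Correction on the way:** white first landed about 4.4 mm off centre, which both cameras showed. I put purple back down and re-placed white to within about 1 mm of the tray centre and in line with it, then stacked purple.
- **Last checks:** the carton and tray edges I could see matched the ideal centred outlines to about a pixel (about 2 mm). The bottles stood where they started, and the gripper was open, clear and reading no load.
- **Failed or missing checks:** the arm hid the blue stack from the top camera at the end, so its final check is from the side view only. An attempt to fit the red carton's pose on the stack failed, so red and green were checked only by outline. Early fits of white disagreed because of a poor colour mask, and I replaced them.

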